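# Seat the insulator and hold up the photo stand's reflector flap

## Robot

A 7-joint arm with a two-finger parallel gripper is mounted at the origin on the work surface. World frame = base frame: x ahead of the robot, y to its left, z up, the work surface at z = 0. Lengths are in m, angles in rad, forces in N, time in s.
With the tool pointing down it reaches from about 0.4 to 0.85 m from the base axis. Payload 10.4 kg.
Tool frame: the origin (TCP) lies on the centre line of the jaws, within the pads' length; the fingertips stand 17 mm ahead of it and the grasp point (between the pads) lies 2 mm behind it (manip.tcp_to_tips is the distance from the TCP to the fingertips, in m); z points along the fingers, x is the direction in which the jaws open and shut, and the axes are right-handed (so a half turn about z gives the same grasp; the last joint's range is limited). The gripper opens to 85 mm and grips with 20 to 120 N. Pads are 22 mm wide; open, the fingers measure 114 mm over their backs; the gripper's body (76 mm by 85 mm) begins 54 mm behind the grasp point. The pads swing forward as they close: fully open they stand 13 mm farther back than shut.
Start: joints at [-1.195, 0.332, -0.065, 1.46, 0.022, 1.35, -0.088], TCP at [0.243, 0.576, 0.248] pointing down, gripper open.
Joint ranges: [-2.6, 2.6], [-0.5, 2.12], [-1.47, 1.34], [0.16, 2.42], [-1.27, 4.41], [0.06, 2.06], [-2.6, 2.6]. Speed limits (rad/s): [2.22, 2.22, 2.79, 2.79, 3.14, 3.14, 3.14].

## Interface

Orientations are given as a unit quaternion [x, y, z, w].
In Python, from workcell import manip gives the robot as it stands.
- The arm moves only by the shell command python3 -m pendant 'ROWS' [FORCE]. ROWS is JSON, a list of rows, each a list of 3 entries, a list of its own where there are three numbers: the shift along the world's x, y, z in cm, then the turn, a rotation vector about the world's x, y, z in degrees, then the closure in counts, from 0 (fully open) to 255 (shut). A call has 1 to 12 rows; each row shifts and turns the pose as measured when the row begins; what a row does not reach is not made up. A row lasts 1/8 s, in which the tool goes at most 62.5 mm and 10.7 degrees, less where a joint would pass 70% of its speed; a pose out of reach is approached as far as the arm can. A call is refused whole if a number of a shift passes 6.25 or a number of a turn 10.7, either way. A call with a gripper value outside its range is refused whole. The fingers move at their own pace and stop on an object; FORCE is the grip in N (left out, the last holds). Time passes only in rows, so rows that do not move let the fingers close. It gives the time, the measured TCP pose, the force and the opening at its end, in the units of the state.
- manip.get_obs(): the state, without advancing time (a new reading comes with each control period).
- manip.camera(name): name is "scene" or "top" or "wrist"; returns a dict with "pixels" (384x512x3 uint8, red, green, blue), "range_z" (384x512 float32, m along the optical axis (not along the pixel's ray), 0 where there is no reading), "K" (3x3 intrinsics, pixels), "origin" and "rotation" of the camera in the world; the wrist camera has in their place "hand_eye" (4x4, takes a point from camera to tool coordinates, whose origin is the TCP and whose axes are the tool frame's). Camera axes: x right, y down, z forward; pixel columns grow to the right and rows downward; lengths in m; the calibration is good to about 2 mm. The wrist camera is an equidistant fisheye: a pixel r from the principal point sees the ray r / f radians off the axis. A picture is of the moment at which its call begins: read the wrist's pose just before it.
- manip.hand_in(): hands the job in, once; it reports no verdict.
The state is a dict: "clock": time; "joint_pos": joint angles; "joint_velocities": joint speeds; "tau": joint torques, N m; "position": TCP position; "ee_rot": TCP orientation; "ft_force": force on the tool from outside, world axes, zero at the start; "torque": the same for the moment, N m; "grip_width": opening from 0.0 (shut) to 1.0 (fully open).
Only numpy, scipy, OpenCV 4.12 (cv2) and the standard library are available. Lean on these libraries where they do the work, as an engineer would, in place of code of your own. Each camera call takes 0.05 s, during which the arm holds its last target.

## Task

Set the ceramic insulator on the photo stand for its dispatch photo: lower its drilled foot plate over the two locating pins until it rests flush, without dropping it, and let go of it. Then swing the stand's hinged white reflector flap up by its grab bar until it lines up with the pointer on the quadrant and finish still holding it there with the gripper, because it falls back if let go. Do not shift the pointer, and leave the jar, the bottle and the picture frame where they are.

Things in the scene. Friction and masses are not known exactly. Their poses are not given: they have to be found in the camera images.
- insulator_grip (a point): Loose white ribbed ceramic post insulator, upright, 108 mm tall, 0.45 kg +-30%. Its top is an aluminium terminal block 30 x 30 x 44 mm tall, faces along this point's x and y; the point is the block's centre, 86 mm above the underside of the foot plate. Below the block a ceramic neck 28 mm across, then ribs up to 48 mm.
- insulator_foot (a point): Centre of the underside of the insulator's steel foot plate: 100 (x) x 56 (y) x 8 mm, with two 11 mm through holes at x = -37 and +37 mm, y = 0. z up. Either way round fits the pins.
- seat (a point): Centre of the top face of the stand's aluminium seat block (120 along x, 76 along y, top 30 mm above the table), where the centre of the foot plate's underside must rest. Two steel locating pins, 8 mm diameter, 17 mm tall with tapered tips, stand at x = -37 and +37 mm, y = 0. z up. The stand is fixed to the table; its place and yaw vary.
- flap_hinge (a point): Middle of the flap's hinge line, 55 mm above the table, 62 mm to -y of seat. The hinge line runs along x; the frame is fixed to the stand, level, parallel to that of seat (z up). The stand's base plate, 12 mm thick, reaches 105 mm to +-x, 108 mm to +y and 163 mm to -y of here.
- flap_bar (a point): Centre of the round steel grab bar on the flap's free edge: 12 mm diameter, along x (the hinge direction), 90 mm clear between its two carrying arms, 39 mm open gap to the panel. It lies in the flap's plane, 195 mm from the hinge line; with the flap down it is 55 mm above the table, with nothing beneath. The axes turn with the flap; y points from bar to hinge.
- flap (a joint): Angle of the white reflector flap (panel 140 x 143 x 6 mm plus bar, 0.3 kg +-30%), rad: 0 = down, lying level to the stand's -y side; grows as the bar swings up and over towards the seat; stop at 1.5. Free hinge: falls back to 0 if let go. At angle a the bar's centre is 195*cos(a) mm to -y of and 195*sin(a) mm above flap_hinge.
- pointer (a joint): Angle of the pointer, rad, counted exactly as flap: the mark for the flap (0.55 to 1.0). A thin steel arm 155 mm long, turning on the hinge axis 95 mm to +x of flap_hinge, beside a fixed steel quadrant arc of 125 mm radius with ticks, at +x 104 mm. Stiff: stays as set; must not be shifted.
- pointer_tip (a point): Tip of the pointer, 155 mm from the hinge axis; its y axis lies along the pointer, towards the hinge axis.
- jar_mid (a point): Centre of the clear glass jar with a tin lid, 72 mm diameter, 96 mm tall, standing loose; leave alone.
- bottle_mid (a point): Centre of the aluminium drinks bottle, 64 mm diameter, 170 mm tall, standing loose; leave alone.
- frame_mid (a point): Centre of the walnut picture frame, 110 (x) x 150 (y) x 16 mm, lying flat and loose; leave alone.
Not all that is in view belongs to the job. What is shaped like the part that bears insulator_grip but black is not meant.

How it is judged:
On the way:
1. the insulator's foot plate rests flush over both pins, let go, with the flap still down (horizontal distance between insulator_foot and seat below 0.005 m and z of insulator_foot in the frame of seat below 0.003 m and angle between insulator_foot's own z axis and vertical below 0.04 rad and angle between the x axis of insulator_foot and the x axis of seat, either way round below 0.1 rad and contact force between the fingers and insulator below 0.1 N and linear speed of insulator below 0.02 m/s and value of joint flap below 0.15 rad), for 0.2 s.
At the end, for the whole second after the job is handed in: Fingers hold the flap still (over 0.4 N, under 0.1 rad/s) within 0.07 rad of the pointer; the insulator, untouched, flush on the seat (height 3 mm, centre 5 mm, tilt 0.04, yaw 0.1 rad); nothing else on the flap; pointer within 4 mm, jar, bottle, frame within 20 mm of their starts (horizontal distance between insulator_foot and seat below 0.005 m and z of insulator_foot in the frame of seat below 0.003 m and angle between insulator_foot's own z axis and vertical below 0.04 rad and angle between the x axis of insulator_foot and the x axis of seat, either way round below 0.1 rad and angle between the y axis of flap_bar and the y axis of pointer_tip, either way round below 0.07 rad and value of joint flap above 0.4 rad and velocity of joint flap between -0.1 and 0.1 rad/s and contact force between the fingers and flap above 0.4 N and contact force between insulator and flap below 0.1 N and contact force between each of the arm, the fingers and insulator below 0.1 N and contact force between flap and jar below 0.1 N and contact force between flap and bottle below 0.1 N and contact force between flap and frame below 0.1 N and distance of pointer_tip from where it was at the start of the episode below 0.004 m and distance of each of jar_mid, bottle_mid, frame_mid from where it was at the start of the episode below 0.02 m); the arm keeps its last pose, push and grip.
It fails at once if the insulator is dropped (falls out of the fingers faster than 0.45 m/s, about 10 mm of free fall) (contact force between the fingers and insulator below 0.05 N and linear speed of insulator above 0.45 m/s).
It fails at once if the insulator is tipped over (angle between insulator_foot's own z axis and vertical above 0.8 rad).
It fails at once if the pointer is shifted by more than 4 mm (distance of pointer_tip from where it was at the start of the episode above 0.004 m).
It fails at once if the jar, bottle or picture frame is shifted by more than 20 mm (distance of any of jar_mid, bottle_mid, frame_mid from where it was at the start of the episode above 0.02 m).
It also fails if it takes over 56 s, if anything falls off the work surface, if the arm or the gripper's body presses on something with over 40 N, if the wrist force passes 120 N, or if a joint passes its speed limit or range.

## Working session

There is one attempt and no reset: what is moved stays moved. The work goes in short steps, Python scripts to look and compute and a shell command to move; the robot and the scene stay as the last step left them, time stands still between calls to the robot, and variables do not carry over. Pictures are saved under pics/ and viewed, and the job is handed in when it is done.

```bash
ls; mkdir -p pics; python3 - <<'E'
from workcell import manip
import cv2,numpy as np
o=manip.get_obs(); print({k:np.round(v,3) for k,v in o.items()})
for n in ["scene","top","wrist"]:
    c=manip.camera(n); cv2.imwrite(f"pics/{n}0.png",c["pixels"][:,:,::-1]); np.savez(f"{n}0.npz",**c)
    print(n,np.round(c["K"],1).tolist(),[np.round(c[k],3).tolist() for k in ("origin","rotation","hand_eye") if k in c])
E
```

```text
pics
{'clock': np.float64(0.0), 'joint_pos': array([-1.195,  0.333, -0.065,  1.461,  0.022,  1.35 , -0.089]), 'joint_velocities': array([-0.   , -0.001,  0.   , -0.001, -0.002, -0.   , -0.   ]), 'tau': array([-0.0000e+00, -6.2546e+01,  4.9000e-02, -3.9159e+01,  1.6000e-02,
        1.0000e-02,  0.0000e+00]), 'position': array([0.243, 0.576, 0.248]), 'ee_rot': array([ 0.833,  0.553, -0.001,  0.   ]), 'ft_force': array([-0.583, -0.269, -0.763]), 'torque': array([-0.004,  0.008,  0.016]), 'grip_width': np.float64(1.002)}
scene [[366.7, 0.0, 251.4], [0.0, 366.7, 192.3], [0.0, 0.0, 1.0]] [[0.942, 0.612, 0.67], [0.241, 0.873, -0.409, -0.111]]
top [[364.0, 0.0, 260.1], [0.0, 364.0, 185.8], [0.0, 0.0, 1.0]] [[0.464, -0.005, 1.211], [-0.704, 0.708, -0.037, 0.034]]
wrist [[297.3, 0.0, 249.8], [0.0, 297.3, 190.3], [0.0, 0.0, 1.0]] [[[1.0, -0.001, -0.001, 0.001], [0.001, 0.954, 0.301, -0.077], [0.001, -0.301, 0.954, -0.126], [0.0, 0.0, 0.0, 1.0]]]
```

View pics/scene0.png

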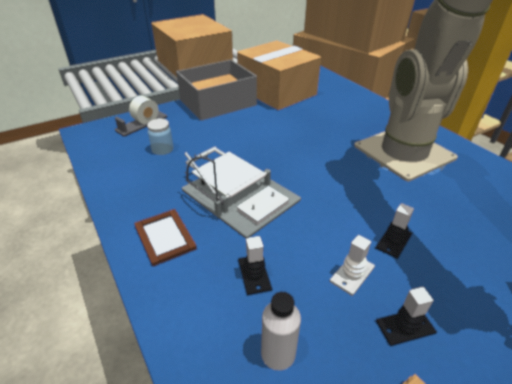

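View pics/top0.png

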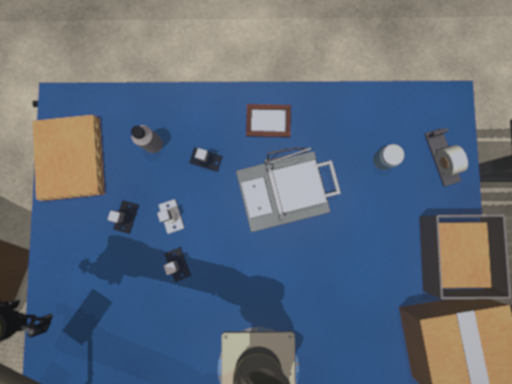

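View pics/wrist0.png

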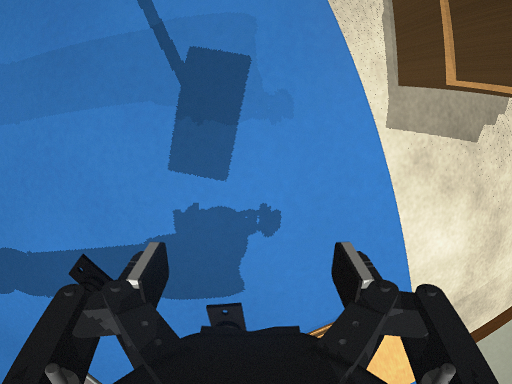

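Top view candidates: the white insulator is at (171,215). Black look-alikes are at (206,158), (124,216) and (176,265). In the scene view the white one is at (354,262), with black ones at (255,265), (405,315) and (397,230). I'll pick the white one, then check it in a crop and measure it.

```bash
cat > h.py <<'E'
import numpy as np,cv2
from scipy.spatial.transform import Rotation as R
def load(f): return dict(np.load(f))
def pts(c):
    K=c["K"];z=c["range_z"];v,u=np.mgrid[:z.shape[0],:z.shape[1]]
    P=np.stack([(u-K[0,2])/K[0,0]*z,(v-K[1,2])/K[1,1]*z,z],-1)
    return P@R.from_quat(c["rotation"]).as_matrix().T+c["origin"]
def proj(c,X):
    q=(np.atleast_2d(X)-c["origin"])@R.from_quat(c["rotation"]).as_matrix()
    return q[:,:2]/q[:,2:]*[c["K"][0,0],c["K"][1,1]]+[c["K"][0,2],c["K"][1,2]]
E
python3 - <<'E'
from h import *
t=load("top0.npz");s=load("scene0.npz")
T=pts(t);S=pts(s)
for (u,v) in [(171,215),(300,280),(257,197),(292,187),(327,180),(333,178),(268,120),(391,155),(140,133)]: print("top",u,v,np.round(T[v,u],3))
for (u,v) in [(354,262),(360,246),(355,284),(265,205),(240,170),(280,310),(160,125)]: print("scene",u,v,np.round(S[v,u],3))
a=cv2.resize(t["pixels"][120:240,90:350],None,fx=3,fy=3,interpolation=2)[:,:,::-1];cv2.imwrite("pics/t_crop.png",a)
a=cv2.resize(s["pixels"][140:300,170:390],None,fx=3.5,fy=3.5,interpolation=2)[:,:,::-1];cv2.imwrite("pics/s_crop.png",a)
E
```

```text
top 171 215 [0.489 0.266 0.077]
top 300 280 [ 0.276 -0.139 -0.003]
top 257 197 [ 0.546 -0.001  0.029]
top 292 187 [ 0.575 -0.112  0.058]
top 327 180 [ 0.604 -0.235  0.003]
top 333 178 [ 0.604 -0.244  0.058]
top 268 120 [ 0.81  -0.039  0.004]
top 391 155 [ 0.67  -0.418  0.096]
top 140 133 [0.726 0.339 0.169]
scene 354 262 [0.499 0.29  0.055]
scene 360 246 [0.498 0.293 0.108]
scene 355 284 [0.505 0.311 0.008]
scene 265 205 [0.548 0.016 0.03 ]
scene 240 170 [ 0.548 -0.116  0.061]
scene 280 310 [0.743 0.361 0.168]
scene 160 125 [ 0.669 -0.412  0.095]
```

View pics/t_crop.png

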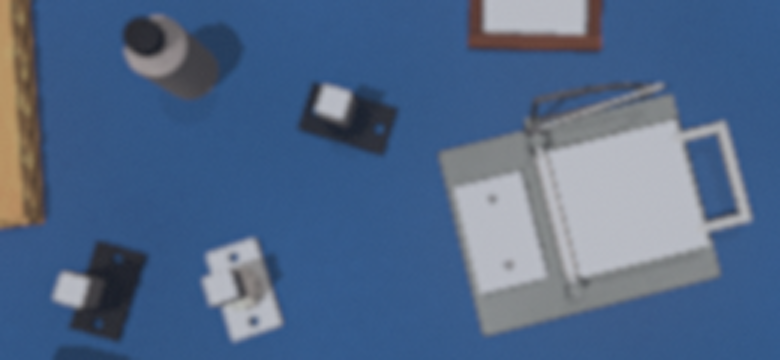

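View pics/s_crop.png

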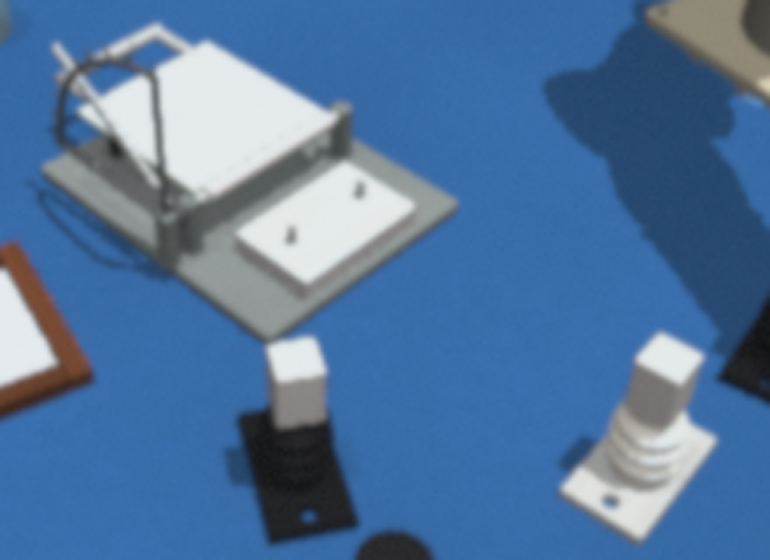

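```bash
python3 - <<'E'
from h import *
for n in ("top","scene"):
    c=load(n+"0.npz");P=pts(c);px=c["pixels"].astype(int)
    def box(lo,hi,x0,x1,y0,y1,name,white=True):
        m=(P[...,2]>lo)&(P[...,2]<hi)&(P[...,0]>x0)&(P[...,0]<x1)&(P[...,1]>y0)&(P[...,1]<y1)
        if white: m&=(px.min(-1)>150)
        q=P[m]
        r=cv2.minAreaRect((q[:,:2]*1000).astype(np.float32))
        print(n,name,m.sum(),"med",np.round(np.median(q,0),4),"rect",np.round(r[0],1),np.round(r[1],1),round(r[2],1))
    box(.024,.036,.45,.65,-.06,.08,"seat")
    box(.1,.115,.42,.56,.2,.36,"block")
    box(.003,.016,.42,.56,.2,.36,"foot")
    box(.05,.065,.45,.75,-.22,-.05,"panel")
    box(.04,.075,.45,.75,-.30,-.05,"flapall",False)
t=load("top0.npz")
def ray(c,u,v,z):
    d=R.from_quat(c["rotation"]).apply([(u-c["K"][0,2])/c["K"][0,0],(v-c["K"][1,2])/c["K"][1,1],1]); return c["origin"]+d*(z-c["origin"][2])/d[2]
g=lambda a,b:(90+(a+.5)/3-.5,120+(b+.5)/3-.5)
for p,z in (((233,257),.008),((253,321),.008),((492,198),.04),((508,265),.04)): print(np.round(ray(t,*g(*p),z),4))
s=load("scene0.npz")
g=lambda a,b:(170+(a+.5)/3.5-.5,140+(b+.5)/3.5-.5)
for p,z in (((292,243),.03),((358,197),.03),((291,226),.047),((359,181),.047),((611,501),.008)): print("s",np.round(ray(s,*g(*p),z),4))
E
```

```text
top seat 803 med [ 5.463e-01 -3.000e-04  2.870e-02] rect [546.7   1.3] [119.1  74. ] 14.1
top block 83 med [0.4881 0.2833 0.1062] rect [487.6 283.4] [27.9 26.9] 18.3
top foot 233 med [0.4671 0.2826 0.0068] rect [487.4 283.7] [97.8 53.3] 17.9
top panel 2072 med [ 0.5782 -0.1307  0.0569] rect [ 581.8 -142.1] [140.1 183.4] 14.1
top flapall 2352 med [ 0.579  -0.1357  0.057 ] rect [ 594.1 -151.5] [194.2 208.9] 13.7
scene seat 888 med [0.55   0.0069 0.0291] rect [546.5   2.9] [121.6  78.4] 14.2
scene block 168 med [0.4884 0.286  0.1071] rect [487.1 284.7] [33.5 29.9] 19.3
scene foot 421 med [0.5139 0.2999 0.0074] rect [487.9 285. ] [100.9  56.4] 18.1
scene panel 1533 med [ 0.5742 -0.1201  0.0572] rect [ 579.1 -140. ] [146.  182.8] 13.1
scene flapall 1822 med [ 0.5772 -0.122   0.0571] rect [ 594.7 -146.5] [193.3 209. ] 13.7
[0.522  0.2954 0.008 ]
[0.4519 0.2722 0.008 ]
[0.5823 0.0099 0.04  ]
[ 0.5101 -0.0069  0.04  ]
s [0.583  0.0128 0.03  ]
s [ 0.5127 -0.006   0.03  ]
s [0.5838 0.0126 0.047 ]
s [ 0.5132 -0.0048  0.047 ]
s [0.5228 0.297  0.008 ]
```

White insulator confirmed as the only white one: (0.4875, 0.2845), yaw 18.1°, block top 0.107. The seat is at (0.547, 0.002), yaw 14°. Rect sizes match in both cameras. I'll hover over the insulator with the jaws across its y axis (tool x at 108°).

```bash
python3 -m pendant '[[[3.1,-3.6,-0.3],[0,0,5.1],0],[[3.1,-3.6,-0.3],[0,0,5.1],0],[[3.1,-3.6,-0.3],[0,0,5.1],0],[[3.1,-3.6,-0.3],[0,0,5.1],0],[[3.1,-3.6,-0.3],[0,0,5.1],0],[[3.1,-3.6,-0.3],[0,0,5.1],0],[[3.1,-3.6,-0.3],[0,0,5.1],0],[[2.0,-2.4,-0.3],[0,0,4.0],0]]' 40
cat > st.py <<'E'
from h import *
from workcell import manip
def st():
    o=manip.get_obs();r=R.from_quat(o["ee_rot"]);M=r.as_matrix()
    print("t %.2f"%o["clock"],"pos",np.round(o["position"]*1000,1),"jawdir %.2f"%np.degrees(np.arctan2(M[1,0],M[0,0])),"toolz",np.round(M[:,2],4),"F",np.round(o["ft_force"],1),"w %.3f"%o["grip_width"],"q",np.round(o["joint_pos"],2)); return o
def wrist(name):
    o=manip.get_obs();c=manip.camera("wrist");cv2.imwrite(f"pics/{name}.png",c["pixels"][:,:,::-1]);np.savez(name+".npz",**c,position=o["position"],ee_rot=o["ee_rot"])
def wray(c,u,v):
    d=np.array([u-c["K"][0,2],v-c["K"][1,2]]);r=np.hypot(*d);th=r/c["K"][0,0]
    k=np.array([*(d/max(r,1e-9)*np.sin(th)),np.cos(th)]);H=c["hand_eye"];Rm=R.from_quat(c["ee_rot"]).as_matrix()
    return Rm@H[:3,:3]@k, Rm@H[:3,3]+c["position"]
def wat(c,u,v,z):
    d,o=wray(c,u,v);return o+d*(z-o[2])/d[2]
def wproj(c,X):
    H=c["hand_eye"];Rm=R.from_quat(c["ee_rot"]).as_matrix()
    q=((np.asarray(X)-c["position"])@Rm-H[:3,3])@H[:3,:3];th=np.arccos(q[2]/np.linalg.norm(q));e=q[:2]/np.hypot(*q[:2])
    return c["K"][:2,2]+e*th*c["K"][0,0]
if __name__=="__main__":
    import sys; st()
    if len(sys.argv)>1: wrist(sys.argv[1])
E
python3 st.py w1
```

```text
clock: 1.15
position: [0.4822, 0.2913, 0.2208]
ee_rot: [0.584, 0.811, -0.002, 0.001]
ft_force: [-0.5, 1.2, 0.7]
grip_width: 0.999
t 1.15 pos [482.2 291.3 220.8] jawdir 108.47 toolz [-0.0016 -0.0041 -1.    ] F [-0.5  1.2  0.7] w 0.999 q [-0.69  0.21  0.08  1.67 -0.01  1.26  1.28]
```

View pics/w1.png

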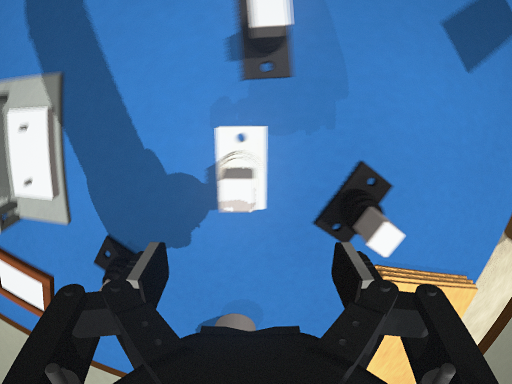

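The wrist view shows the white insulator at about (240,170) between the jaws, with a hole at (241,137). Black ones are at (267,20), (365,205) and (115,255), clear of the fingers. I'll measure from this picture.

```bash
python3 - <<'E'
from st import *
c=load("w1.npz")
z=c["range_z"];px=c["pixels"].astype(int)
sub=[(u,v) for v in range(120,215) for u in range(205,275)]
P=[]
for u,v in sub:
    d=np.array([u-c["K"][0,2],v-c["K"][1,2]]);r=np.hypot(*d);th=r/c["K"][0,0]
    k=np.array([*(d/max(r,1e-9)*np.tan(th)),1])*z[v,u]
    H=c["hand_eye"];P.append(R.from_quat(c["ee_rot"]).as_matrix()@(H[:3,:3]@k+H[:3,3])+c["position"])
P=np.array(P).reshape(95,70,3);w=px[120:215,205:275].min(-1)>150
for n,lo,hi in (("block",.1,.115),("foot",.003,.014)):
    m=(P[...,2]>lo)&(P[...,2]<hi)&w;q=P[m];r=cv2.minAreaRect((q[:,:2]*1000).astype(np.float32));print(n,m.sum(),np.median(q[:,2]),np.round(r[0],1),np.round(r[1],1),r[2])
print("hole",wat(c,241,137,.008))
for X in ([.4875,.2845,.108],[.5227,.2960,.008],[.4523,.2730,.008],[.583,.0113,.047],[.5112,-.0066,.047]): print(X,np.round(wproj(c,X),1))
a=cv2.resize(c["pixels"][90:240,0:290],None,fx=2.7,fy=2.7,interpolation=2)[:,:,::-1];cv2.imwrite("pics/w1c.png",a)
E
```

```text
block 1158 0.10880085180044083 [486.7 284.5] [29.5 29.5] 18.596601486206055
foot 1685 0.008821266851973042 [487.2 284.7] [99.4 55.9] 18.10247039794922
hole [0.45301079 0.27133703 0.008     ]
[0.4875, 0.2845, 0.108] [239.4 194.9]
[0.5227, 0.296, 0.008] [242.6 198.2]
[0.4523, 0.273, 0.008] [242.6 136.9]
[0.583, 0.0113, 0.047] [ 23.5 182.4]
[0.5112, -0.0066, 0.047] [ 18.7 126.4]
```

View pics/w1c.png

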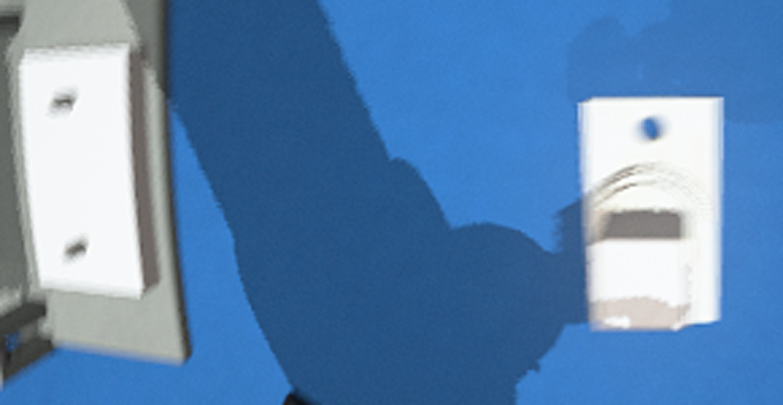

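Three views agree on the insulator: (487.1, 284.6), yaw 18.1°. Next I'll align and descend partway.

```bash
python3 -m pendant '[[[0.5,-0.7,0],[0.2,0,-0.4],0],[[0,0,-3],[0,0,0],0],[[0,0,-3],[0,0,0],0],[[0,0,-3],[0,0,0],0],[[0,0,0],[0,0,0],0]]' 40; python3 st.py
```

```text
clock: 1.82
position: [0.4891, 0.2809, 0.1283]
ee_rot: [0.589, 0.808, -0.001, -0.0]
ft_force: [-0.0, 0.4, 0.8]
grip_width: 0.999
t 1.82 pos [489.1 280.9 128.3] jawdir 107.84 toolz [-0.0011 -0.0012 -1.    ] F [-0.   0.4  0.8] w 0.999 q [-0.67  0.3   0.08  1.77 -0.03  1.08  1.3 ]
```

```bash
python3 -m pendant '[[[-0.2,0.37,0],[0,0,0.2],0],[[0,0,-2],[0,0,0],0],[[0,0,-2],[0,0,0],0],[[0,0,-0.2],[0,0,0],0],[[0,0,0],[0,0,0],0]]' 40; python3 st.py w2
```

```text
clock: 2.45
position: [0.4893, 0.2892, 0.093]
ee_rot: [0.587, 0.81, 0.004, 0.001]
ft_force: [0.2, -1.3, -0.4]
grip_width: 1.0
t 2.45 pos [489.3 289.2  93. ] jawdir 108.15 toolz [ 0.0067  0.0055 -1.    ] F [ 0.2 -1.3 -0.4] w 1.000 q [-0.68  0.34  0.07  1.8  -0.03  1.    1.3 ]
```

View pics/w2.png

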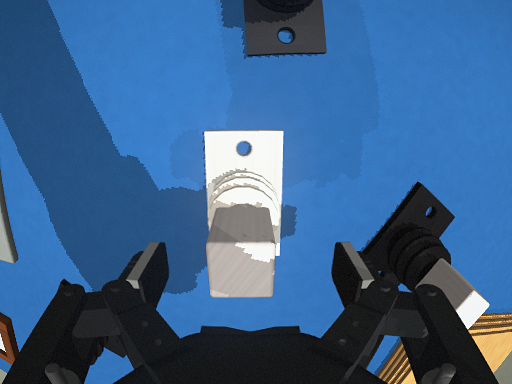

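```bash
python3 - <<'E'
from st import *
c=load("w2.npz");print("black top",wat(c,460,300,.108))
E
python3 -m pendant '[[[-0.2,-0.4,0],[-0.3,0.4,0],0],[[0,0,0],[0,0,0],0]]' 40; python3 st.py
```

```text
black top [0.47620451 0.41805979 0.108     ]
clock: 2.75
position: [0.4878, 0.2853, 0.0946]
ee_rot: [0.587, 0.81, 0.001, 0.0]
ft_force: [0.0, 0.4, -0.6]
grip_width: 1.003
t 2.75 pos [487.8 285.3  94.6] jawdir 108.14 toolz [ 0.0011  0.0012 -1.    ] F [ 0.   0.4 -0.6] w 1.003 q [-0.67  0.34  0.08  1.8  -0.03  1.01  1.3 ]
```

```bash
python3 -m pendant '[[[0,0,-0.9],[0,0,0],0],[[0,0,0],[0,0,0],0]]' 40; python3 st.py;  python3 -m pendant '[[[0,0,0],[0,0,0],255],[[0,0,0],[0,0,0],255],[[0,0,0],[0,0,0],255],[[0,0,0],[0,0,0],255],[[0,0,0],[0,0,0],255]]' 40; python3 st.py
```

```text
clock: 3.0
position: [0.4878, 0.2853, 0.0852]
ee_rot: [0.587, 0.81, 0.001, 0.0]
ft_force: [-0.5, 0.1, 0.1]
grip_width: 0.998
t 3.00 pos [487.8 285.3  85.2] jawdir 108.13 toolz [ 0.0012  0.0014 -1.    ] F [-0.5  0.1  0.1] w 0.998 q [-0.67  0.35  0.07  1.81 -0.03  0.99  1.3 ]
clock: 3.62
position: [0.4879, 0.2851, 0.0851]
ee_rot: [0.587, 0.81, 0.001, 0.0]
ft_force: [-0.3, 0.0, -0.3]
grip_width: 0.347
t 3.62 pos [487.9 285.1  85.1] jawdir 108.13 toolz [ 0.0011  0.001  -1.    ] F [-0.3  0.  -0.3] w 0.347 q [-0.67  0.35  0.07  1.81 -0.03  0.99  1.3 ]
```

```bash
python3 -m pendant '[[[0,0,1.5],[0,0,0],255],[[0,0,3],[0,0,0],255],[[0,0,3],[0,0,0],255],[[0,0,1],[0,0,0],255],[[0,0,0],[0,0,0],255]]' 60; python3 st.py w3
```

```text
clock: 4.25
position: [0.4857, 0.2842, 0.1723]
ee_rot: [0.587, 0.81, -0.001, -0.001]
ft_force: [-0.3, -0.0, -6.4]
grip_width: 0.343
t 4.25 pos [485.7 284.2 172.3] jawdir 108.15 toolz [-0.0031 -0.0013 -1.    ] F [-0.3 -0.  -6.4] w 0.343 q [-0.68  0.25  0.08  1.73 -0.02  1.17  1.29]
```

View pics/w3.png

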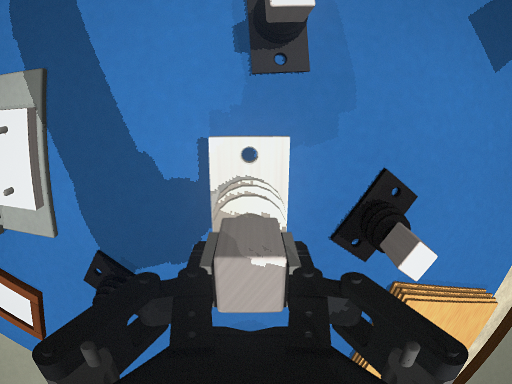

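Insulator held and lifted (opening 0.343, about 6 N); its near hole is at (249,155). I'll carry it over the seat.

```bash
python3 -m pendant '[[[0.5,-2,0],[0,0,-0.6],255],[[0.9,-4,0],[0,0,-0.7],255],[[0.9,-4,0],[0,0,-0.7],255],[[0.9,-4,0],[0,0,-0.7],255],[[0.9,-4,0],[0,0,-0.7],255],[[0.9,-4,0],[0,0,-0.7],255],[[0.6,-2.5,0],[0,0,0],255],[[0.3,-1.2,0],[0,0,0],255],[[0,0,0],[0,0,0],255]]' 60; python3 st.py w4
```

```text
clock: 5.42
position: [0.5399, 0.0095, 0.1622]
ee_rot: [0.619, 0.785, -0.009, -0.004]
ft_force: [-0.4, 0.1, -5.9]
grip_width: 0.343
t 5.42 pos [539.9   9.5 162.2] jawdir 103.51 toolz [-0.0178 -0.0084 -0.9998] F [-0.4  0.1 -5.9] w 0.343 q [-0.35  0.22  0.27  1.8  -0.06  1.15  1.75]
```

View pics/w4.png

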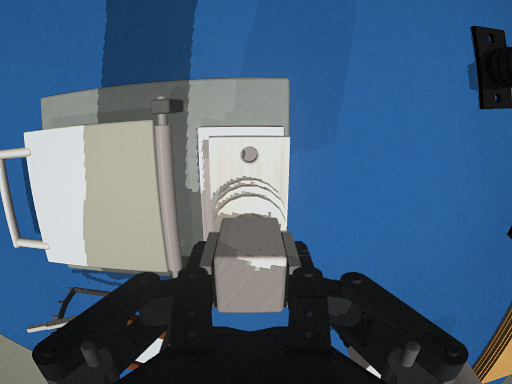

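```bash
python3 -m pendant '[[[0.4,-0.3,0],[0.5,-1.0,0.4],255],[[0.3,-0.4,0],[0,0,0],255],[[0,0,0],[0,0,0],255]]' 60; python3 st.py w5
```

```text
clock: 5.85
position: [0.547, 0.006, 0.162]
ee_rot: [0.614, 0.789, 0.001, -0.0]
ft_force: [0.3, 0.4, -5.0]
grip_width: 0.344
t 5.85 pos [547.   6. 162.] jawdir 104.25 toolz [ 4.0e-04  2.1e-03 -1.0e+00] F [ 0.3  0.4 -5. ] w 0.344 q [-0.33  0.23  0.27  1.79 -0.07  1.13  1.78]
```

View pics/w5.png

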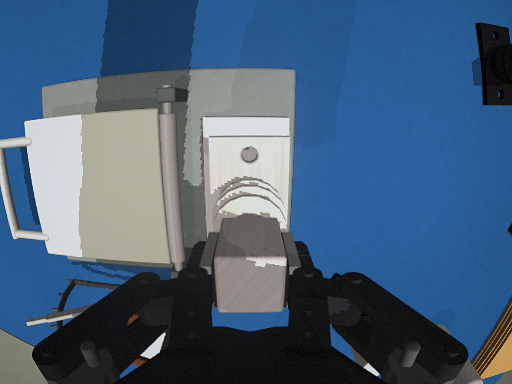

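```bash
python3 - <<'E'
from st import *
c=load("w5.npz")
a=cv2.resize(c["pixels"][90:250,150:330],None,fx=4,fy=3.75,interpolation=2)[:,:,::-1];cv2.imwrite("pics/w5c.png",a)
S=np.array([.5468,.002,0]);q=R.from_euler('z',14,degrees=True)
for X in ([-60,-38,30],[-60,38,30],[-37,0,47],[-37,0,30]): print(X,np.round(wproj(c,S+q.apply(np.array(X)/1000)),1))
print("hole in hand", c["position"]*1e3, wat(c,249.5,154.5,.162-.077)*1e3)
E
```

```text
[-60, -38, 30] [200.4 117.4]
[-60, 38, 30] [287.9 117.4]
[-37, 0, 47] [243.6 146.1]
[-37, 0, 30] [244.  143.1]
hole in hand [546.99594546   5.95990943 162.02188883] [509.63969599  -2.35230198  85.        ]
```

View pics/w5c.png

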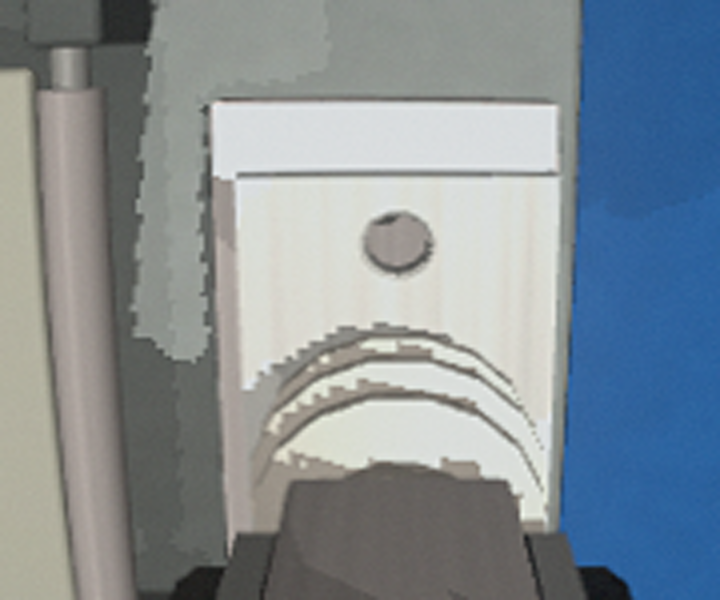

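```bash
python3 - <<'E'
from st import *
c=load("w5.npz")
f=lambda a,b,z: wat(c,150+(a+.5)/4-.5,90+(b+.5)/3.75-.5,z)*1e3
A=f(213,102,.03);B=f(558,103,.03);print(A,B,np.linalg.norm(A-B),"yaw",np.degrees(np.arctan2(*(B-A)[[1,0]]))-90)
m=(A+B)/2;q=R.from_euler('z',14,degrees=True);pin=m+q.apply([23,0,0]);print("pin-",pin,"seat",m+q.apply([60,0,0]))
C=f(238,176,.085);D=f(559,174,.085);print(C,D,np.linalg.norm(C-D),"yaw",np.degrees(np.arctan2(*(D-C)[[1,0]]))-90)
h=f(397,243,.085);e=(C+D)/2+q.apply([13,0,0]);print("hole",h,"from edge",e);print("shift",pin-h,pin-e)
E
```

```text
[496.77399227 -47.33065973  30.        ] [478.81724636  25.33319419  30.        ] 74.84971870842124 yaw 13.88087363531136
pin- [510.11242102  -5.43452917  30.        ] seat [546.01336289   3.51658097  30.        ]
[504.04245684 -32.49344536  85.        ] [490.13804771  21.0853854   85.        ] 55.35362407824246 yaw 14.548082897909069
hole [509.70008575  -2.78468786  85.        ] from edge [509.70409672  -2.55904534  85.        ]
shift [  0.41233527  -2.64984131 -55.        ] [  0.4083243   -2.87548383 -55.        ]
```

```bash
python3 -m pendant '[[[0.05,-0.3,0],[0,0,-0.2],255],[[0,0,-1],[0,0,0],255],[[0,0,-0.9],[0,0,0],255],[[0,0,0],[0,0,0],255]]' 60; python3 st.py w6; python3 - <<'E'
from st import *
c=load("w6.npz")
a=cv2.resize(c["pixels"][90:250,150:330],None,fx=4,fy=3.75,interpolation=2)[:,:,::-1];cv2.imwrite("pics/w6c.png",a)
E
```

```text
clock: 6.4
position: [0.547, 0.0035, 0.1411]
ee_rot: [0.615, 0.788, 0.001, -0.001]
ft_force: [0.6, -0.8, -5.0]
grip_width: 0.345
t 6.40 pos [547.    3.5 141.1] jawdir 104.09 toolz [-7.0e-04  2.2e-03 -1.0e+00] F [ 0.6 -0.8 -5. ] w 0.345 q [-0.33  0.25  0.27  1.81 -0.08  1.09  1.79]
```

View pics/w6c.png

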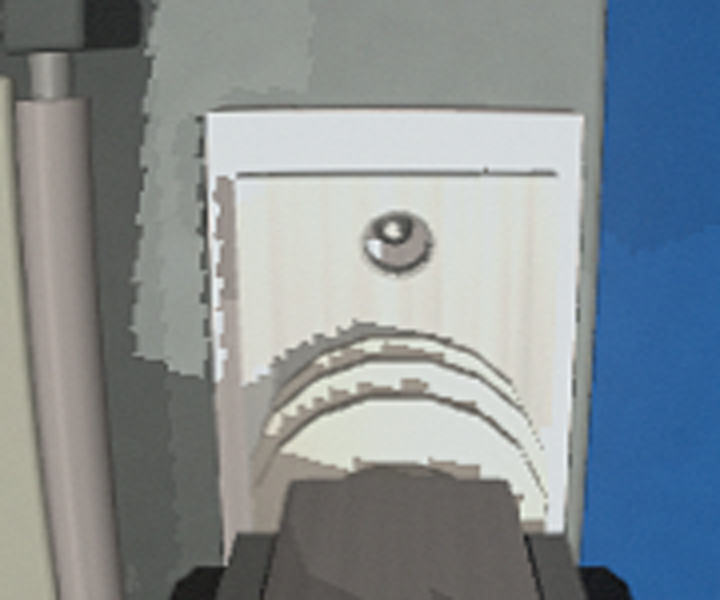

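```bash
cat > al.py <<'E'
from st import *
import sys
def al(n,A,B,h,pin,base):
    c=load(n+".npz");zt=c["position"][2]-base
    f=lambda p,z: wat(c,150+(p[0]+.5)/4-.5,90+(p[1]+.5)/3.75-.5,z)*1e3
    q=R.from_euler('z',14,degrees=True)
    a,b=f(A,.03),f(B,.03);P=(a+b)/2+q.apply([23,0,0]);H=f(h,zt);T=f(pin,.047)
    for n,x in (("from seat edge",P-H),("from pin tip",T-H)): print(n,"world",np.round(x,2),"seat axes",np.round(q.inv().apply(x),2))
E
python3 - <<'E'
from al import *
al("w6",(206,115),(582,115),(398,242),(395,230),.077)
E
```

```text
from seat edge world [  1.48  -0.48 -34.13] seat axes [  1.32  -0.82 -34.13]
from pin tip world [  0.84  -0.37 -17.13] seat axes [  0.72  -0.57 -17.13]
```

```bash
python3 -m pendant '[[[0.09,-0.04,0],[-0.1,0,0],255],[[0,0,0],[0,0,0],255],[[0,0,-0.5],[0,0,0],255],[[0,0,0],[0,0,0],255]]' 60; python3 st.py w7; python3 - <<'E'
from st import *
c=load("w7.npz")
a=cv2.resize(c["pixels"][90:250,150:330],None,fx=4,fy=3.75,interpolation=2)[:,:,::-1];cv2.imwrite("pics/w7c.png",a)
E
```

```text
clock: 6.95
position: [0.5486, 0.0032, 0.1368]
ee_rot: [0.615, 0.789, 0.001, 0.0]
ft_force: [-0.4, 0.9, -4.9]
grip_width: 0.344
t 6.95 pos [548.6   3.2 136.8] jawdir 104.09 toolz [ 9.e-04  6.e-04 -1.e+00] F [-0.4  0.9 -4.9] w 0.344 q [-0.33  0.26  0.27  1.82 -0.08  1.08  1.79]
```

View pics/w7c.png

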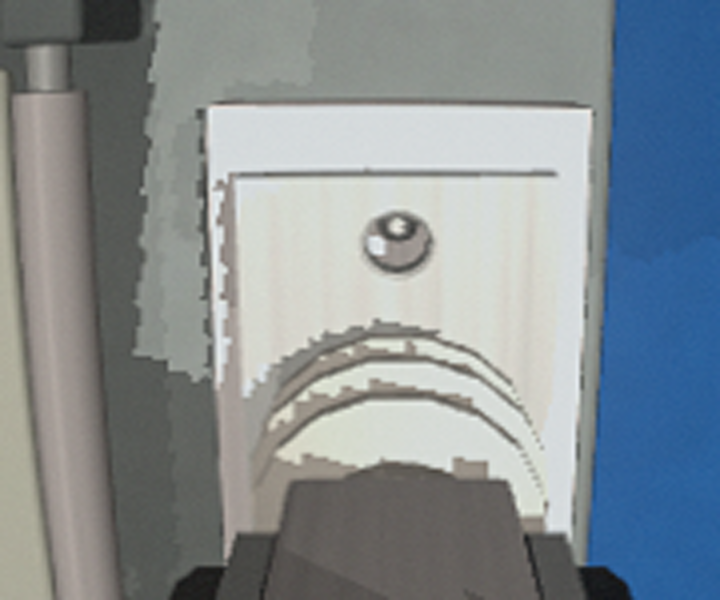

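```bash
python3 - <<'E'
from al import *
al("w7",(207,108),(592,108),(398,242),(398,227),.077)
E
```

```text
from seat edge world [ -0.48   0.11 -29.78] seat axes [ -0.44   0.22 -29.78]
from pin tip world [ -0.59  -0.17 -12.78] seat axes [ -0.62  -0.03 -12.78]
```

Aligned to within 0.5 mm. I'll correct that and lower over the pins gently.

```bash
python3 -m pendant '[[[-0.05,0,-0.2],[0,0,0],255],[[0,0,-0.4],[0,0,0],255],[[0,0,-0.4],[0,0,0],255],[[0,0,0],[0,0,0],255]]' 60; python3 st.py
```

```text
clock: 7.5
position: [0.5482, 0.0032, 0.1263]
ee_rot: [0.615, 0.789, 0.001, 0.0]
ft_force: [0.0, 0.4, -5.4]
grip_width: 0.338
t 7.50 pos [548.2   3.2 126.3] jawdir 104.09 toolz [ 1.3e-03  7.0e-04 -1.0e+00] F [ 0.   0.4 -5.4] w 0.338 q [-0.33  0.27  0.27  1.83 -0.08  1.06  1.79]
```

```bash
python3 -m pendant '[[[0,0,-0.4],[0,0,0],255],[[0,0,-0.4],[0,0,0],255],[[0,0,0],[0,0,0],255]]' 60; python3 st.py; python3 -m pendant '[[[0,0,-0.25],[0,0,0],255],[[0,0,0],[0,0,0],255]]' 60; python3 st.py w8
```

```text
clock: 7.88
position: [0.5482, 0.0032, 0.1177]
ee_rot: [0.615, 0.789, 0.001, 0.0]
ft_force: [-0.2, -0.3, -5.7]
grip_width: 0.348
t 7.88 pos [548.2   3.2 117.7] jawdir 104.09 toolz [ 1.2e-03  6.0e-04 -1.0e+00] F [-0.2 -0.3 -5.7] w 0.348 q [-0.32  0.28  0.27  1.83 -0.09  1.04  1.8 ]
clock: 8.12
position: [0.5484, 0.0032, 0.1153]
ee_rot: [0.615, 0.788, 0.001, 0.0]
ft_force: [0.3, 0.9, -4.7]
grip_width: 0.343
t 8.12 pos [548.4   3.2 115.3] jawdir 104.09 toolz [ 1.8e-03  7.0e-04 -1.0e+00] F [ 0.3  0.9 -4.7] w 0.343 q [-0.32  0.28  0.27  1.84 -0.09  1.03  1.8 ]
```

View pics/w8.png

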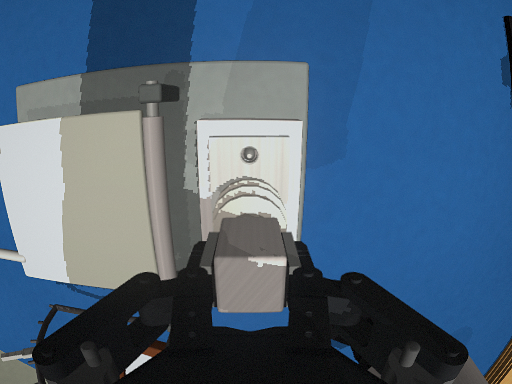

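The pin stands centred in the hole at (249,154). I'll lower in 1 mm steps until contact shows.

```bash
for i in 1; do python3 -m pendant '[[[0,0,-0.1],[0,0,0],255],[[0,0,0],[0,0,0],255]]' 60;done; python3 -m pendant '[[[0,0,-0.1],[0,0,0],255],[[0,0,0],[0,0,0],255]]' 60; python3 st.py
```

```text
clock: 8.43
position: [0.5485, 0.0031, 0.1152]
ee_rot: [0.615, 0.788, 0.001, 0.0]
ft_force: [-0.4, 0.1, -4.7]
grip_width: 0.342
clock: 8.68
position: [0.5487, 0.0031, 0.1152]
ee_rot: [0.615, 0.788, 0.001, 0.001]
ft_force: [-0.7, -0.1, -3.5]
grip_width: 0.344
t 8.68 pos [548.7   3.1 115.2] jawdir 104.06 toolz [ 0.0025  0.0015 -1.    ] F [-0.7 -0.1 -3.5] w 0.344 q [-0.32  0.28  0.27  1.84 -0.09  1.03  1.8 ]
```

```bash
python3 -m pendant '[[[0,0,-0.25],[0,0,0],255],[[0,0,-0.25],[0,0,0],255]]' 60; python3 st.py w9; python3 - <<'E'
from st import *
c=load("w9.npz")
a=cv2.resize(c["pixels"][90:250,150:330],None,fx=4,fy=3.75,interpolation=2)[:,:,::-1];cv2.imwrite("pics/w9c.png",a)
E
```

```text
clock: 8.93
position: [0.5489, 0.0027, 0.1148]
ee_rot: [0.616, 0.788, 0.002, 0.0]
ft_force: [-18.2, -0.1, 31.4]
grip_width: 0.342
t 8.93 pos [548.9   2.7 114.8] jawdir 104.01 toolz [ 0.003   0.0029 -1.    ] F [-18.2  -0.1  31.4] w 0.342 q [-0.32  0.28  0.27  1.84 -0.09  1.03  1.8 ]
```

View pics/w9c.png

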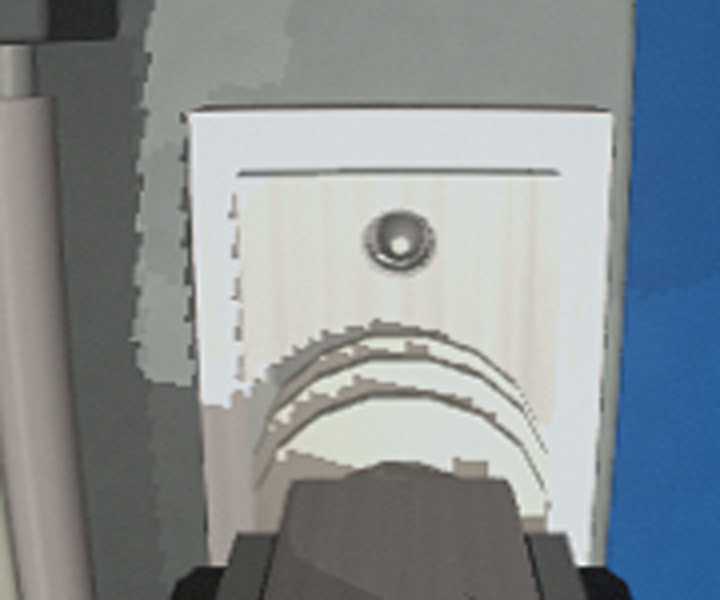

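Firm contact at z 114.8 (flush expected at 115.1), with the pin well inside the hole. I'll relax the push, then open.

```bash
python3 -m pendant '[[[0,0,0.05],[0,0,0],255],[[0,0,0],[0,0,0],255]]' 30; python3 st.py;  python3 -m pendant '[[[0,0,0],[0,0,0],160],[[0,0,0],[0,0,0],140],[[0,0,0],[0,0,0],100],[[0,0,0],[0,0,0],50],[[0,0,0],[0,0,0],0]]' 30; python3 st.py w10
```

```text
clock: 9.22
position: [0.5487, 0.0027, 0.1152]
ee_rot: [0.616, 0.788, 0.002, 0.0]
ft_force: [-0.5, 0.0, -6.1]
grip_width: 0.345
t 9.22 pos [548.7   2.7 115.2] jawdir 104.01 toolz [ 0.0031  0.003  -1.    ] F [-0.5  0.  -6.1] w 0.345 q [-0.32  0.28  0.27  1.84 -0.09  1.03  1.8 ]
clock: 9.85
position: [0.5501, 0.0028, 0.1157]
ee_rot: [0.615, 0.788, 0.003, 0.001]
ft_force: [0.2, -0.0, -0.9]
grip_width: 0.984
t 9.85 pos [550.1   2.8 115.7] jawdir 104.02 toolz [ 0.0059  0.003  -1.    ] F [ 0.2 -0.  -0.9] w 0.984 q [-0.32  0.28  0.27  1.83 -0.09  1.03  1.8 ]
```

View pics/w10.png

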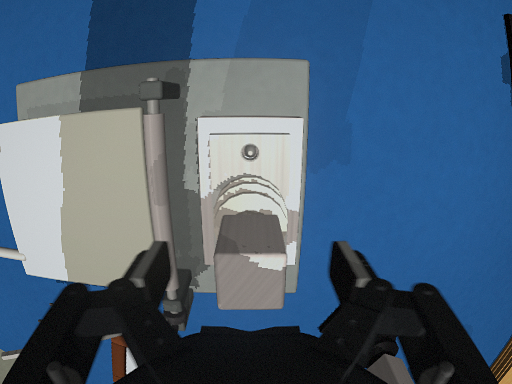

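Fingers are open and clear; the insulator stands on the pins. I'll rise straight up and verify with the fixed cameras.

```bash
python3 -m pendant '[[[0,0,1],[0,0,0],0],[[0,0,3],[0,0,0],0],[[0,0,4],[-0.2,0.3,0],0],[[0,0,5],[0,0,0],0],[[0,0,2],[0,0,0],0],[[0,0,0],[0,0,0],0]]' 30; python3 st.py; python3 - <<'E'
from st import *
for n in ("scene","top"):
    c=manip.camera(n);np.savez(n+"1.npz",**c);P=pts(c);px=c["pixels"].astype(int)
    cv2.imwrite(f"pics/{n}1.png",c["pixels"][:,:,::-1])
    def box(lo,hi,x0,x1,y0,y1,name):
        m=(P[...,2]>lo)&(P[...,2]<hi)&(P[...,0]>x0)&(P[...,0]<x1)&(P[...,1]>y0)&(P[...,1]<y1)&(px.min(-1)>90)
        q=P[m]
        if len(q)>5: r=cv2.minAreaRect((q[:,:2]*1000).astype(np.float32));print(n,name,m.sum(),round(np.median(q[:,2]),4),np.round(r[0],1),np.round(r[1],1),round(r[2],1))
    box(.13,.15,.5,.6,-.05,.05,"block");box(.034,.044,.48,.62,-.045,.05,"foot")
s=load("scene1.npz");cv2.imwrite("pics/s1c.png",cv2.resize(s["pixels"][130:250,150:330],None,fx=4,fy=4,interpolation=2)[:,:,::-1])
E
```

```text
clock: 10.65
position: [0.5493, 0.0024, 0.2737]
ee_rot: [0.616, 0.788, 0.001, 0.001]
ft_force: [0.4, 0.2, 0.2]
grip_width: 0.999
t 10.65 pos [549.3   2.4 273.7] jawdir 103.99 toolz [ 2.3e-03 -5.0e-04 -1.0e+00] F [0.4 0.2 0.2] w 0.999 q [-0.34  0.15  0.29  1.64 -0.04  1.36  1.76]
scene block 121 0.1366 [548.4   3.9] [32.3 31.6] 15.3
scene foot 370 0.0371 [548.4   3.5] [102.   57.1] 13.7
```

View pics/s1c.png

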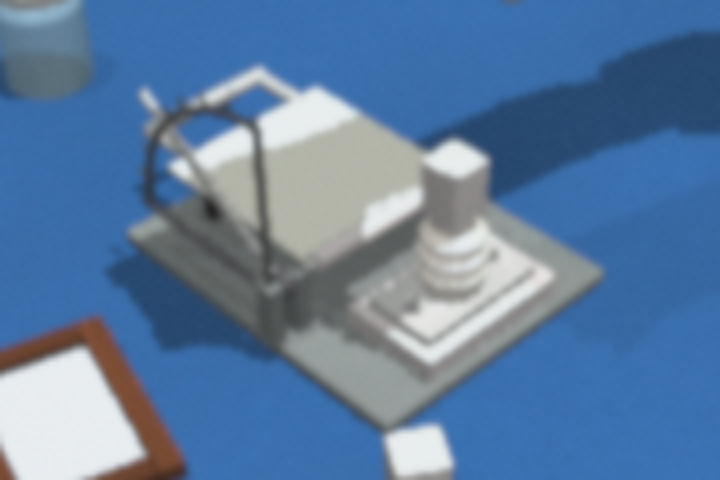

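View pics/top1.png

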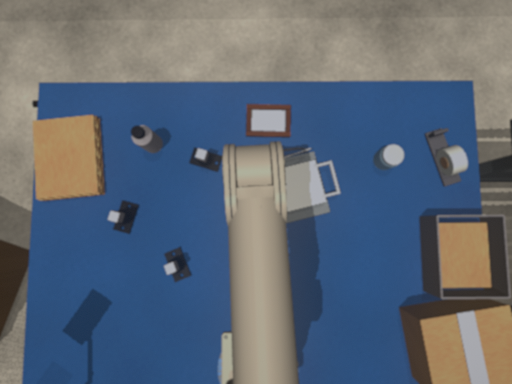

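Insulator is flush: scene camera foot top at 0.037, yaw 13.7°, centred within 2 mm. Next is the pointer's angle: its tip is near (185.6,152.7) in the scene view and (310.5,149) in the top view.

```bash
python3 - <<'E'
from h import *
t=load("top0.npz");s=load("scene0.npz")
S=np.array([.5467,.0028,.055]);q=R.from_euler('z',14,degrees=True)
piv=S+q.apply([.095,-.062,0])
for a in np.arange(.5,1.06,.05):
    tip=piv+q.apply([0,-.155*np.cos(a),.155*np.sin(a)]);print("%.2f"%a,np.round(proj(s,tip)[0],1),np.round(proj(t,tip)[0],1))
print("pivot",proj(s,piv),proj(t,piv))
cv2.imwrite("pics/pp.png",np.hstack([cv2.resize(s["pixels"][140:230,175:255],(400,450),interpolation=2),cv2.resize(t["pixels"][130:190,255:319],(400,375),interpolation=2)[[*range(375)]+[374]*75]])[:,:,::-1])
E
```

```text
0.50 [183.9 155.2] [311.5 147.9]
0.55 [184.5 153.7] [310.6 147.8]
0.60 [185.2 152.2] [309.5 147.7]
0.65 [185.9 150.8] [308.3 147.6]
0.70 [186.8 149.6] [307.  147.6]
0.75 [187.8 148.5] [305.6 147.6]
0.80 [188.8 147.4] [304.1 147.7]
0.85 [190.  146.5] [302.4 147.8]
0.90 [191.2 145.8] [300.6 147.9]
0.95 [192.6 145.1] [298.7 148.1]
1.00 [194.  144.6] [296.7 148.4]
1.05 [195.5 144.2] [294.6 148.7]
pivot [[219.67354617 200.76821239]] [[267.28955094 162.94212706]]
```

View pics/pp.png

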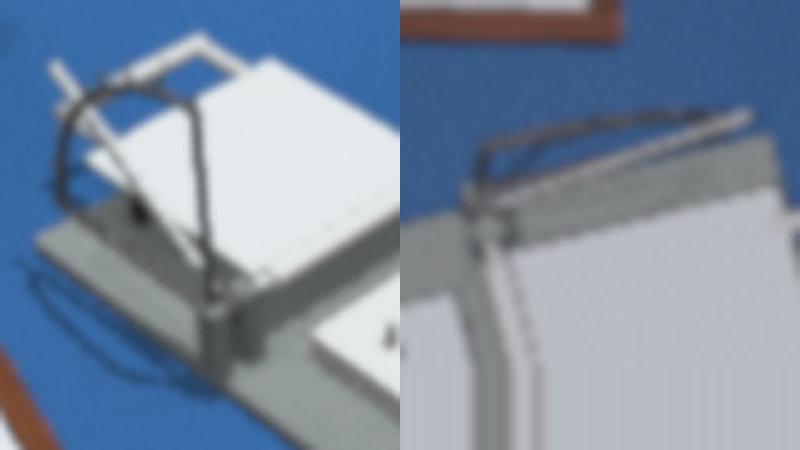

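Pointer estimate is 0.53–0.60 rad; I'll refine it from the wrist camera. I'll move above the bar, expected at (0.609, -0.247), with the fingers pre-closed to about 30 mm to fit the 39 mm gap.

```bash
python3 -m pendant '[[[0.6,-2.2,0],[0,0,0],165],[[1,-4.3,-0.2],[0,0,0],165],[[1,-4.3,-0.2],[0,0,0],165],[[1,-4.3,-0.2],[0,0,0],165],[[1,-4.3,-0.2],[0,0,0],165],[[0.9,-3,0],[0,0,0],165],[[0,0,0],[0,0,0],165]]' 30; python3 st.py w11
```

```text
clock: 11.62
position: [0.5998, -0.2268, 0.2515]
ee_rot: [0.615, 0.789, -0.005, -0.007]
ft_force: [-0.3, 0.8, 0.5]
grip_width: 0.352
t 11.62 pos [ 599.8 -226.8  251.5] jawdir 104.15 toolz [-0.0177  0.     -0.9998] F [-0.3  0.8  0.5] w 0.352 q [-0.03  0.39  0.43  1.42 -0.16  1.38  2.22]
```

View pics/w11.png

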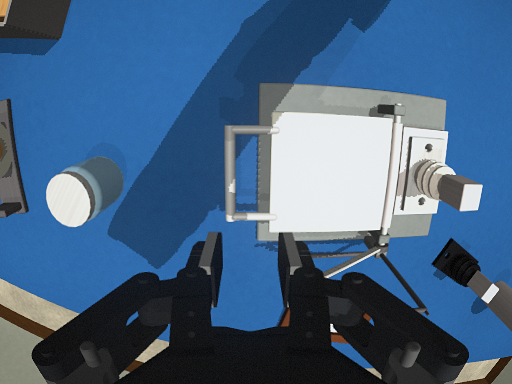

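The wrist view shows the bar from (230,127) to (231,218), the insulator on both pins at right (428,148)/(421,210), and the jar at left. The pointer runs from (383,245) to about (320,275). I'll measure the bar and pointer.

```bash
python3 - <<'E'
from st import *
c=load("w11.npz")
q=R.from_euler('z',14,degrees=True)
a=wat(c,230,127,.055);b=wat(c,231,218,.055);print("bar",a,b,(a+b)/2,np.linalg.norm(a-b))
# from panel etc: compare with model
S=np.array([.5467,.0028,.055]);bar=S+q.apply([0,-.257,0]);print("model",bar,wproj(c,bar))
piv=S+q.apply([.095,-.062,0])
for an in (.5,.55,.6,.65,.7): print(an,np.round(wproj(c,piv+q.apply([0,-.155*np.cos(an),.155*np.sin(an)])),1))
print(np.round(wproj(c,piv),1))
cv2.imwrite("pics/w11c.png",cv2.resize(c["pixels"][215:335,260:440],None,fx=4,fy=4,interpolation=2)[:,:,::-1])
E
```

```text
bar [ 0.55616158 -0.25793624  0.055     ] [ 0.65878988 -0.2327473   0.055     ] [ 0.60747573 -0.24534177  0.055     ] 0.10567427198037857
model [ 0.60887393 -0.246566    0.055     ] [229.02623878 175.05992722]
0.5 [285.2 284.4]
0.55 [289.8 288. ]
0.6 [294.9 291.7]
0.65 [300.4 295.2]
0.7 [306.4 298.7]
[380.2 246.6]
```

View pics/w11c.png

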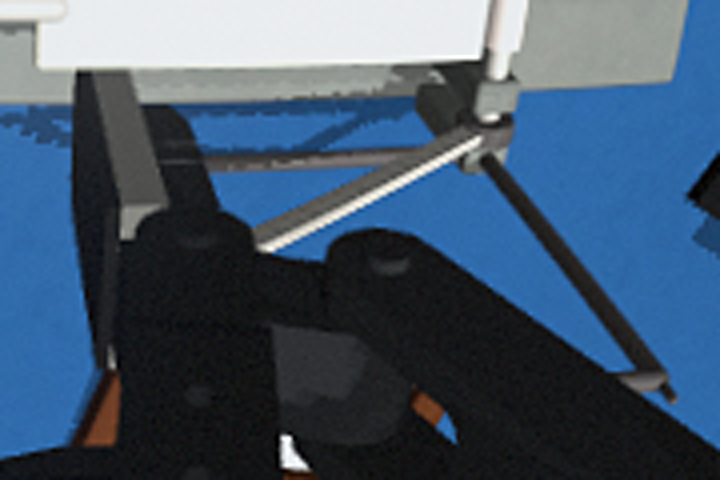

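```bash
python3 - <<'E'
from st import *
c=load("w11.npz")
q=R.from_euler('z',14,degrees=True);S=np.array([.5467,.0028,.055]);piv=S+q.apply([.095,-.062,0])
for an in (.5,.55,.6,.65,.7):
    w=np.array([wproj(c,piv+q.apply([0,-l*np.cos(an),l*np.sin(an)])) for l in np.linspace(.02,.12,60)])
    print(an,[ (u,round(float(np.interp(-u,-w[:,0],w[:,1])),1)) for u in (370,355,340,326)])
E
```

```text
0.5 [(370, 251.1), (355, 257.5), (340, 263.6), (326, 269.2)]
0.55 [(370, 251.7), (355, 259.0), (340, 266.1), (326, 272.5)]
0.6 [(370, 252.5), (355, 260.8), (340, 268.9), (326, 276.2)]
0.65 [(370, 253.3), (355, 262.9), (340, 272.2), (326, 280.6)]
0.7 [(370, 254.4), (355, 265.4), (340, 276.1), (326, 284.3)]
```

Pointer is about 0.59 rad, and scene and wrist agree. I'll align over the bar.

```bash
python3 -m pendant '[[[0.5,-1.0,-1],[0,-1,-0.1],165],[[0.35,-0.9,-3],[0,0,0],165],[[0,0,-4],[0,0,0],165],[[0,0,-2],[0,0,0],165],[[0,0,0],[0,0,0],165]]' 30; python3 st.py w12
```

```text
clock: 12.3
position: [0.6084, -0.2402, 0.1447]
ee_rot: [0.612, 0.791, 0.002, -0.001]
ft_force: [-0.5, 0.1, 0.5]
grip_width: 0.355
t 12.30 pos [ 608.4 -240.2  144.7] jawdir 104.48 toolz [ 9.e-04  4.e-03 -1.e+00] F [-0.5  0.1  0.5] w 0.355 q [ 0.01  0.49  0.41  1.52 -0.21  1.18  2.27]
```

View pics/w12.png

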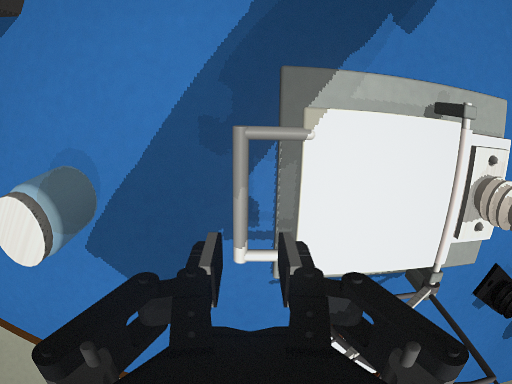

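```bash
python3 - <<'E'
from st import *
c=load("w12.npz")
a=wat(c,240,133,.055);b=wat(c,241.5,256,.055);print("bar",a,b,(a+b)/2,np.linalg.norm(a-b),wproj(c,[.6089,-.2466,.055]))
E
python3 -m pendant '[[[0.05,-0.55,0],[-0.2,0,-0.4],165],[[0,0,-2.5],[0,0,0],165],[[0,0,-1.5],[0,0,0],165],[[0,0,0],[0,0,0],165]]' 30; python3 st.py w13
```

```text
bar [ 0.55965553 -0.258545    0.055     ] [ 0.65761733 -0.23315396  0.055     ] [ 0.60863643 -0.24584948  0.055     ] 0.10119891082007765 [239.64360896 198.93452864]
clock: 12.85
position: [0.6118, -0.2472, 0.1092]
ee_rot: [0.615, 0.788, 0.002, 0.004]
ft_force: [0.0, -0.4, 0.2]
grip_width: 0.357
t 12.85 pos [ 611.8 -247.2  109.2] jawdir 104.06 toolz [ 0.0093 -0.0022 -1.    ] F [ 0.  -0.4  0.2] w 0.357 q [ 0.02  0.53  0.4   1.55 -0.22  1.11  2.29]
```

View pics/w13.png

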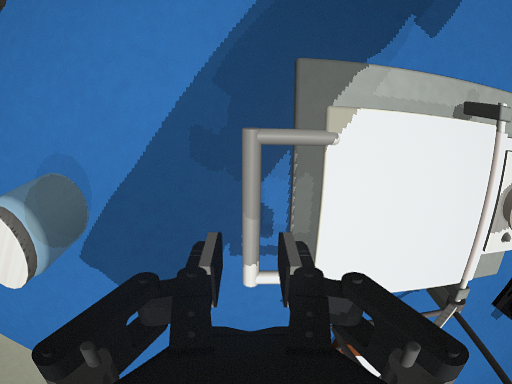

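The bar at (251,205) is centred between the fingers, which clear the panel edge. Descending.

```bash
python3 -m pendant '[[[-0.2,0,-1],[0.1,0.5,0],165],[[0,0,-2],[0,0,0],165],[[0,0,-1.6],[0,0,0],165],[[0,0,-0.7],[0,0,0],165],[[0,0,0],[0,0,0],165]]' 30; python3 st.py w14
```

```text
clock: 13.52
position: [0.6101, -0.2474, 0.0539]
ee_rot: [0.615, 0.788, 0.0, 0.001]
ft_force: [1.4, 0.3, 0.7]
grip_width: 0.355
t 13.53 pos [ 610.1 -247.4   53.9] jawdir 104.06 toolz [ 1.6e-03 -9.0e-04 -1.0e+00] F [1.4 0.3 0.7] w 0.355 q [ 0.03  0.59  0.38  1.58 -0.25  1.02  2.3 ]
```

View pics/w14.png

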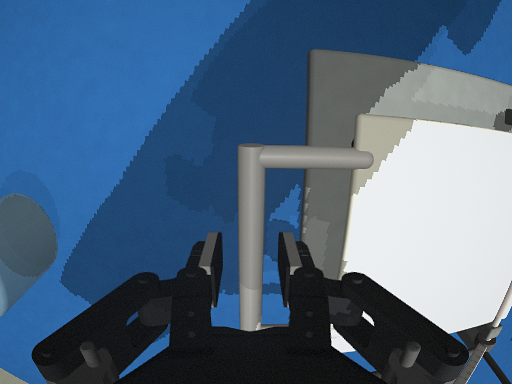

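The bar is between the pads, with clearance to the panel on the right. Closing.

```bash
python3 -m pendant '[[[0,0,0],[0,0,0],255],[[0,0,0],[0,0,0],255],[[0,0,0],[0,0,0],255]]' 40; python3 st.py
python3 - <<'E'
import numpy as np
# bar path from a=0, seat axes -> world, cm per step
y=np.array([-np.sin(np.radians(14)),np.cos(np.radians(14))])
A=np.linspace(0,.59,11)
for a,b in zip(A[:-1],A[1:]):
    d=19.5*(np.cos(a)-np.cos(b));print("%.2f"%b,np.round([*(d*y),19.5*(np.sin(b)-np.sin(a))],2))
E
```

```text
clock: 13.95
position: [0.6105, -0.247, 0.0551]
ee_rot: [0.615, 0.788, 0.001, 0.001]
ft_force: [-0.2, 0.5, -1.3]
grip_width: 0.124
t 13.95 pos [ 610.5 -247.    55.1] jawdir 104.08 toolz [ 2.5e-03 -5.0e-04 -1.0e+00] F [-0.2  0.5 -1.3] w 0.124 q [ 0.03  0.59  0.38  1.58 -0.25  1.02  2.3 ]
0.06 [-0.01  0.03  1.15]
0.12 [-0.02  0.1   1.15]
0.18 [-0.04  0.16  1.14]
0.24 [-0.06  0.23  1.13]
0.29 [-0.07  0.29  1.11]
0.35 [-0.09  0.36  1.09]
0.41 [-0.1   0.42  1.07]
0.47 [-0.12  0.48  1.04]
0.53 [-0.13  0.54  1.01]
0.59 [-0.15  0.59  0.97]
```

```bash
python3 -m pendant '[[[0,0.03,1.15],[0,0,0],255],[[0,0.1,1.15],[0,0,0],255],[[-0.04,0.16,1.15],[0,0,0],255],[[-0.06,0.23,1.13],[0,0,0],255],[[-0.07,0.29,1.1],[0,0,0],255],[[0,0,0],[0,0,0],255]]' 40; python3 st.py
```

```text
clock: 14.7
position: [0.6082, -0.2379, 0.1166]
ee_rot: [0.615, 0.789, 0.001, 0.001]
ft_force: [-1.4, 0.9, -4.2]
grip_width: 0.118
t 14.70 pos [ 608.2 -237.9  116.6] jawdir 104.09 toolz [ 2.1e-03 -1.0e-04 -1.0e+00] F [-1.4  0.9 -4.2] w 0.118 q [ 0.    0.51  0.4   1.55 -0.21  1.12  2.27]
```

Flap follows (about 0.32 rad). Continuing the arc.

```bash
python3 -m pendant '[[[-0.09,0.36,1.07],[0,0,0],255],[[-0.1,0.42,1.05],[0,0,0],255],[[-0.12,0.48,1.02],[0,0,0],255],[[-0.13,0.52,0.9],[0,0,0],255],[[0,0,0],[0,0,0],255],[[0,0,0],[0,0,0],255]]' 40; python3 st.py w15; python3 - <<'E'
from st import *
for n in ("scene","top"):
    c=manip.camera(n);np.savez(n+"2.npz",**c);cv2.imwrite(f"pics/{n}2.png",c["pixels"][:,:,::-1])
s=load("scene2.npz");cv2.imwrite("pics/s2c.png",cv2.resize(s["pixels"][110:240,150:330],None,fx=4,fy=4,interpolation=2)[:,:,::-1])
P=pts(s);px=s["pixels"].astype(int)
q=R.from_euler('z',14,degrees=True);S=np.array([.5467,.0028,.055])
L=q.inv().apply(P.reshape(-1,3)-S-q.apply([0,-.062,0])).reshape(P.shape)
m=(abs(L[...,0])<.065)&(L[...,1]<-.03)&(L[...,1]>-.14)&(L[...,2]>.005)&(L[...,2]<.12)&(px.min(-1)>140)
q2=L[m];print(m.sum());k=np.polyfit(-q2[:,1],q2[:,2],1);print("panel slope angle",np.arctan(k[0]),"icpt",k[1], "atan med",np.median(np.arctan2(q2[:,2],-q2[:,1])))
E
```

```text
clock: 15.45
position: [0.6035, -0.2187, 0.1605]
ee_rot: [0.615, 0.789, 0.001, 0.001]
ft_force: [0.7, 0.6, -5.1]
grip_width: 0.121
t 15.45 pos [ 603.5 -218.7  160.5] jawdir 104.10 toolz [ 2.8e-03 -4.0e-04 -1.0e+00] F [ 0.7  0.6 -5.1] w 0.121 q [-0.03  0.44  0.41  1.55 -0.19  1.19  2.23]
1563
panel slope angle 0.555107386027658 icpt 0.0023317401210128682 atan med 0.5764610623647621
```

View pics/s2c.png

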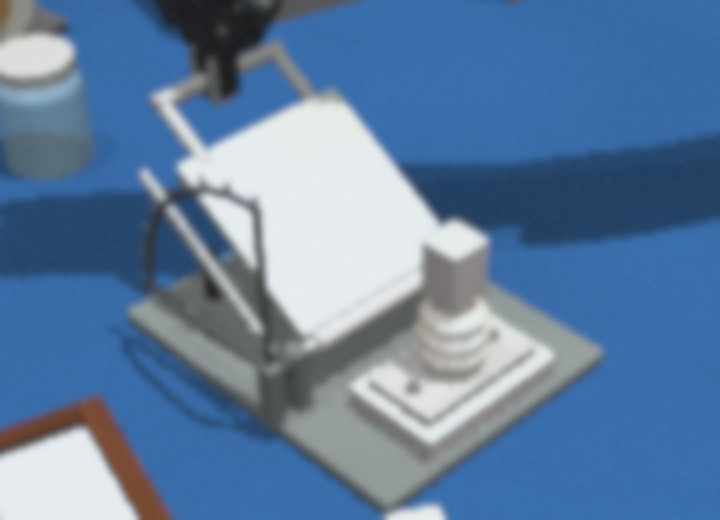

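View pics/w15.png

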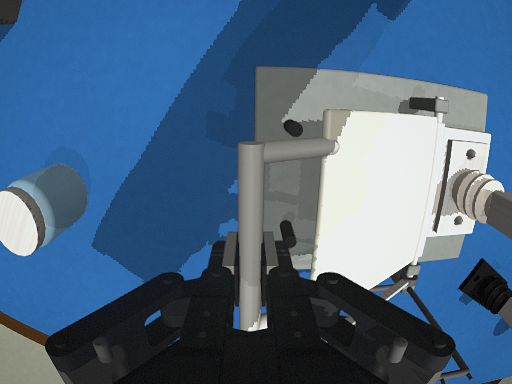

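```bash
python3 - <<'E'
from h import *
s=load("scene2.npz");q=R.from_euler('z',14,degrees=True);S=np.array([.5467,.0028,.055])
H=S+q.apply([0,-.062,0])
def line(x,a,l0,l1):
    p=[proj(s,H+q.apply([x,-l*np.cos(a),l*np.sin(a)]))[0] for l in (l0,l1)]
    return p
for a in (.5,.55,.6,.65,.7):
    p=line(.095,a,.05,.155);f=line(.07,a,.01,.153);b=line(.0,a,.195,.195)
    g=lambda d:round(float(np.degrees(np.arctan2(d[1],d[0]))),2)
    c=lambda p:np.round((p-[150,110])*4+1.5,0)
    print(a,"ptr",g(p[1]-p[0]),c(p[0]),c(p[1]),"edge",g(f[1]-f[0]),c(f[0]),c(f[1]))
cv2.imwrite("pics/s2d.png",cv2.resize(s["pixels"][135:200,175:235],None,fx=9,fy=9,interpolation=2)[:,:,::-1])
E
```

```text
0.5 ptr -128.15 [233. 305.] [137. 182.] edge -128.38 [300. 335.] [169. 170.]
0.55 ptr -126.76 [234. 303.] [139. 176.] edge -126.94 [300. 334.] [172. 163.]
0.6 ptr -125.4 [235. 301.] [142. 170.] edge -125.52 [301. 334.] [175. 158.]
0.65 ptr -124.05 [236. 300.] [145. 165.] edge -124.11 [301. 334.] [178. 152.]
0.7 ptr -122.71 [238. 299.] [149. 160.] edge -122.72 [301. 334.] [182. 147.]
```

View pics/s2d.png

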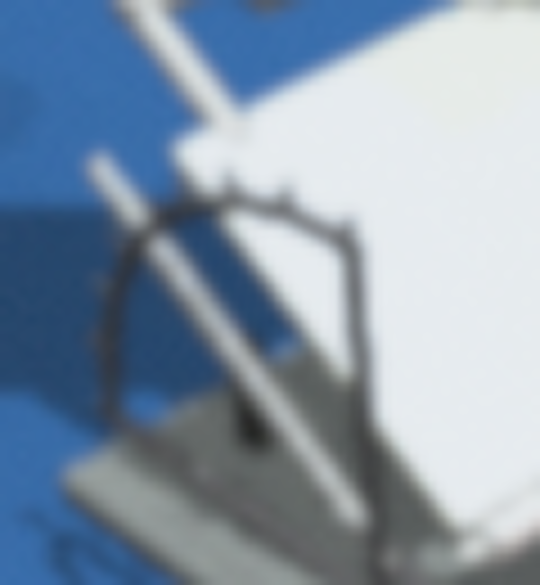

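The flap edge and pointer are parallel in the scene view (both about -126.0° in the image, about 0.58 rad). I'll do a final settling check of the hold and the objects.

```bash
python3 -m pendant '[[[0,0,0],[0,0,0],255],[[0,0,0],[0,0,0],255],[[0,0,0],[0,0,0],255],[[0,0,0],[0,0,0],255]]' 40; python3 st.py; python3 - <<'E'
from st import *
print(np.abs(manip.get_obs()["joint_velocities"]).max())
c=manip.camera("scene");np.savez("scene3.npz",**c)
P0=load("scene0.npz")["pixels"];P1=c["pixels"]
# template shifts for jar, bottle, frame, pointer tip
for n,(u0,v0,u1,v1) in dict(jar=(142,112,178,160),bottle=(255,288,306,372),frame=(130,205,200,266),ptip=(180,148,192,164)).items():
    t=P0[v0:v1,u0:u1];w=P1[v0-6:v1+6,u0-6:u1+6];r=cv2.matchTemplate(w,t,cv2.TM_CCOEFF_NORMED);_,m,_,l=cv2.minMaxLoc(r);print(n,"shift px",l[0]-6,l[1]-6,"score %.3f"%m)
P=pts(c);px=P1.astype(int)
for n,lo,hi in (("block",.13,.15),("foot",.034,.044)):
    m=(P[...,2]>lo)&(P[...,2]<hi)&(P[...,0]>.48)&(P[...,0]<.62)&(P[...,1]>-.045)&(P[...,1]<.05)&(px.min(-1)>90);q=P[m]
    r=cv2.minAreaRect((q[:,:2]*1000).astype(np.float32));print(n,np.median(q[:,2]),np.round(r[0],1),np.round(r[1],1),r[2])
E
```

```text
clock: 16.1
position: [0.6035, -0.2191, 0.1599]
ee_rot: [0.615, 0.788, 0.001, 0.001]
ft_force: [0.4, 1.3, -3.9]
grip_width: 0.12
t 16.10 pos [ 603.5 -219.1  159.9] jawdir 104.07 toolz [ 2.3e-03 -5.0e-04 -1.0e+00] F [ 0.4  1.3 -3.9] w 0.120 q [-0.03  0.44  0.41  1.54 -0.19  1.19  2.23]
0.0011229803458796192
jar shift px 0 0 score 0.995
bottle shift px 0 0 score 1.000
frame shift px 0 0 score 1.000
ptip shift px 0 0 score 0.811
block 0.13669775865305356 [548.8   3.9] [30.3 31.6] 11.344182014465332
foot 0.03706537151029199 [548.   3.] [102.3  57.9] 14.260320663452148
```

All checks pass: the hold is steady, nothing else has moved and the insulator is flush. Handing in.

```bash
python3 - <<'E'
from workcell import manip
print(manip.hand_in())
E
```

```text
the job is handed in; nothing more can be done
None
```

The white insulator is on both pins and let go, and the gripper is still holding the flap up at the pointer. I handed in at about 16 s of the 56 s allowed; the hand-in gives no verdict.

**Insulator:** I lowered it until it met firm contact (about 31 N up on the tool), relaxed the push, then opened the fingers. In the last scene picture the foot plate's top reads 37 mm above the table, against 38 mm expected. Its centre is 1–2 mm from my seat estimate and the yaw is 14.3° against about 14°.

**Flap:** I raised it by the grab bar with a 40 N grip. It sits at about 0.57 rad from the arm's rise, 0.58 from the panel edge in the picture and 0.555 from a plane fit of the panel. The pointer reads 0.58–0.595 in the scene and wrist views. In the scene picture the flap's edge and the pointer look parallel.

**Other objects:** the jar, bottle, frame and pointer tip show no pixel shift in the scene camera.

**Disagreements:**
- The top view put the pointer lower, at about 0.53 rad. That is still within the 0.07 rad tolerance of the flap.
- The pointer tip's picture match was weaker than the others (0.81), probably because the background behind it changed.
- The block's yaw read about 11° in a coarse fit; I relied on the foot plate's reading instead.

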